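# Click the green pump cassette home

## Task

Slide the pump cassette with the green tag along its lane of the dock, without lifting it, past the red sprung latch until the latch has snapped back out behind it, and let go of it there. Leave the cassette with the orange tag where it stands.

Things in the scene. Friction and masses are not known exactly. Their poses are not given: they have to be found in the camera images.
- green_mid (a point): Centre of the cassette to push: a loose cream block 80 mm long (x, push direction), 50 wide (y), 55 high, about 0.45 kg, GREEN tag on top and rear, two 11 mm nipples in front. It stands square in either lane of the dock, 115 to 150 mm short of home, top 63 mm above the bench. Its flat rear face, 40 mm behind this point, can be pushed above the lane walls.
- amber_mid (a point): Centre of the other cassette, of the same shape and size but with an ORANGE tag; it stands in the other lane and must stay there.
- dock: Fixed dock, x along its lanes (push direction, away from the robot), origin on the bench midway between the lanes. Lanes: 56 mm wide, centred at y = +55 and -55 mm, from open near end x = -150 to a rigid stop at x = +95; floor 8 mm, wall tops 24 mm above the bench; white box 68 mm high beyond. Home: cassette centre between x = +40 (latched) and +55 mm (at the stop).
- latch (a joint): Sprung latch bar with a red wedge nose in each lane, tops 22 mm above the bench: metres pushed aside (dock +y), 0 = out, at most 0.018. Noses stand 13 mm out of the lane's +y wall, sloping from x = -28 to -4 mm, square at x = 0. A passing cassette shifts the bar 7 to 13 mm (push 3 to 8 N); once its rear is past x = 0 the bar snaps back to 0 and blocks its return.

How it is judged (in metres and radians):
On the way:
1. the green cassette, in its lane, is pushing the latch aside (value of joint latch above 0.004 m and x of green_mid in the frame of dock between -0.066 and 0.045 m), for 0.05 s.
At the end, for the whole second after the job is handed in: The green cassette lies flat and straight in its lane (within about 6 and 10 degrees) with its centre beyond 38 mm in the dock's x, the latch is sprung back out (under 2 mm) behind it, and the orange cassette is within 12 mm of where it started (x of green_mid in the frame of dock above 0.038 m and value of joint latch below 0.002 m and z of green_mid in the frame of dock below 0.041 m and angle between green_mid's own z axis and vertical below 0.1 rad and angle between the x axis of green_mid and the x axis of dock, either way round below 0.17 rad and distance of amber_mid from where it was at the start of the episode below 0.012 m); the robot touches nothing.
It fails at once if the orange cassette is moved by more than 12 mm (distance of amber_mid from where it was at the start of the episode above 0.012 m).
It fails at once if the green cassette is lifted (its centre more than 12 mm above its place on the lane floor) (z of green_mid in the frame of dock above 0.0475 m).
It also fails if it takes over 32 s, if anything falls off the work surface, if the arm or the gripper's body presses on something with over 40 N, if the wrist force passes 120 N, or if a joint passes its speed limit or range.

## Robot

A 6-joint arm with a two-finger parallel gripper is mounted at the origin on the work surface. World frame = base frame: x ahead of the robot, y to its left, z up, the work surface at z = 0. Lengths are in mm, angles in rad, forces in N, time in s.
With the tool pointing down it reaches from about 300 to 775 mm from the base axis. Payload 14.6 kg.
Tool frame: the origin (TCP) lies at the very end of the fingers, on their centre line; the grasp point (between the pads) lies 19 mm behind it; z points along the fingers, y is the direction in which the jaws open and shut (so a half turn about z gives the same grasp; the last joint's range is limited). The gripper opens to 85 mm and grips with 20 to 120 N. Pads are 22 mm wide; open, the fingers measure 114 mm over their backs; the gripper's body (76 mm by 85 mm) begins 54 mm behind the grasp point. The pads swing forward as they close: fully open they stand 13 mm farther back than shut.
Start: joints at [-1.234, 0.3, 1.521, -0, 1.321, -0.067], TCP at [216.096, -505.759, 231.281] pointing down, gripper open.
Joint ranges: [-3.03, 3.03], [-0.79, 2.21], [0.23, 2.52], [-1.04, 4.18], [0, 3.07], [-2.55, 2.55]. Speed limits (rad/s): [2.22, 2.22, 2.57, 3.14, 3.14, 3.14].

## Interface

Orientations are given as a 3x3 rotation matrix whose columns are the frame's x, y, z axes.
In Python, from station import * gives the robot as it stands.
- The arm moves only by the tool step_arm, never from a script. Its argument "rows" is one flat list of numbers, 7 for each row, row after row: the shift along the tool's x, y, z in cm, then the turn, a rotation vector about the tool's x, y, z in rad, then the closure in counts, from 0 (fully open) to 255 (shut). A call has exactly 10 rows; each row shifts and turns the commanded pose from where the row before left it, along the tool's axes as they then stand; what a row does not reach is not made up. A row lasts 1/8 s, in which the tool goes at most 62.5 mm and 10.7 degrees, less where a joint would pass 70% of its speed; a pose out of reach is approached as far as the arm can. A call is refused whole if a number of a shift passes 6.25 or a number of a turn 0.188, either way. A call with a gripper value outside its range is refused whole. The fingers move at their own pace and stop on an object; "grip_force" is the grip in N (left out, the last holds). Time passes only in rows, so rows that do not move let the fingers close, or fill a call up. It gives the time, the measured TCP pose, the force and the opening at its end, in the units of the state.
- get_obs(): the state, without advancing time (a new reading comes with each control period).
- grab_frame(name): name is "scene" or "top" or "wrist"; returns a dict with "frame" (420x560x3 uint8, blue, green, red), "fx", "fy", "cx", "cy" (pixels), "rvec" (rotation vector, rad) and "tvec" (3), from world to camera coordinates, as OpenCV has them. Camera axes: x right, y down, z forward; pixel columns grow to the right and rows downward; lengths in mm; the calibration is good to about 2 mm. A picture is of the moment at which its call begins. There is no depth.
- hand_in(): hands the job in, once; it reports no verdict.
The state is a dict: "t": time; "joint_positions": joint angles; "dq": joint speeds; "effort": joint torques, N m; "ee_pos": TCP position; "tool_rot": TCP orientation; "contact_force": force on the tool from outside, world axes, zero at the start; "torque": the same for the moment, N m; "grip_width": finger opening in mm.
Only numpy, scipy, OpenCV 4.12 (cv2) and the standard library are available. Lean on these libraries where they do the work, as an engineer would, in place of code of your own. Each camera call takes 0.05 s, during which the arm holds its last target. There are 200 camera calls.

## Working session

There is one attempt and no reset: what is moved stays moved. The work goes in short steps, Python scripts to look and compute and a tool call to move; the robot and the scene stay as the last step left them, time stands still between calls to the robot, and variables do not carry over. Pictures are saved under pics/ and viewed, about 8 in all and at most 12, crops included, and the job is handed in when it is done.

Besides the shell and the picture viewer there is one more tool, called after "Call:" as name(argument=value, ...), one argument or row to a line, values as JSON. step_arm: Moves the arm, as the interface text tells. Its arguments: {"type":"object","properties":{"rows":{"type":"array"},"grip_force":{"type":"number"}},"required":["rows"]}

```bash
mkdir -p pics; cat > h.py <<'E'
from station import *
import numpy as np, cv2
def shot(n,f):
    d=grab_frame(n); cv2.imwrite('pics/'+f,d['frame']); return d
def ray(d,px,z):
    R=cv2.Rodrigues(np.array(d['rvec'],float))[0]; t=np.array(d['tvec'],float).ravel()
    c=-R.T@t; v=R.T@np.array([(px[0]-d['cx'])/d['fx'],(px[1]-d['cy'])/d['fy'],1.])
    return c+v*(z-c[2])/v[2]
def blobs(im,lo,hi,amin=25):
    m=cv2.inRange(cv2.cvtColor(im,cv2.COLOR_BGR2HSV),np.array(lo),np.array(hi))
    n,l,s,c=cv2.connectedComponentsWithStats(m)
    return [(s[i].tolist(),c[i].round(1).tolist(),cv2.minAreaRect(np.argwhere(l==i)[:,::-1].astype(np.float32))) for i in range(1,n) if s[i,4]>=amin]
E
python3 - <<'E'
from h import *
for n in('top','scene'):
    d=shot(n,n+'0.png')
    for k,lo,hi in(('g',(45,90,50),(85,255,255)),('o',(8,120,80),(22,255,255)),('r',(0,140,80),(6,255,255))):
        for b in blobs(d['frame'],lo,hi): print(n,k,b[0],b[1],b[2],ray(d,b[1],63).round(1))
o=get_obs();print({k:np.round(o[k],3).tolist() for k in o})
E
```

```text
top g [222, 257, 31, 39, 1038] [237.0, 276.4] ((236.93565368652344, 276.3564453125), (36.119850158691406, 28.8560791015625), 84.2894058227539) [505.   82.8  63. ]
top o [85, 146, 39, 37, 473] [110.1, 169.7] ((107.50001525878906, 168.50001525878906), (26.870054244995117, 38.18376159667969), 45.0) [660.  278.4  63. ]
top r [280, 216, 15, 18, 206] [286.1, 223.4] ((287.0, 224.5), (17.0, 14.0), 90.0) [583.   13.5  63. ]
top r [209, 223, 16, 18, 219] [216.1, 230.9] ((216.5, 231.5), (17.0, 15.0), 90.0) [570.2 115.5  63. ]
scene g [307, 186, 40, 32, 708] [326.6, 201.3] ((326.5338134765625, 201.0472869873047), (24.412004470825195, 32.8980827331543), 54.462318420410156) [505.3  81.3  63. ]
scene o [270, 144, 38, 27, 488] [288.2, 156.6] ((288.3382263183594, 156.3970489501953), (21.265823364257812, 32.413230895996094), 59.03623962402344) [504.8 -31.3  63. ]
scene o [295, 353, 47, 36, 526] [315.6, 376.9] ((315.357666015625, 373.18841552734375), (47.44883346557617, 29.293733596801758), 15.255118370056152) [673.  290.4  63. ]
scene r [249, 206, 20, 14, 188] [258.6, 211.4] ((258.576904296875, 210.61537170410156), (14.422204971313477, 15.808956146240234), 56.3099365234375) [606.4  41.3  63. ]
scene r [291, 249, 21, 16, 226] [301.3, 255.3] ((301.260009765625, 254.18002319335938), (16.200000762939453, 17.0), 53.13010025024414) [593.7 141.2  63. ]
{'t': 0.1, 'joint_positions': [-1.234, 0.3, 1.522, -0.0, 1.321, -0.067], 'dq': [-0.0, 0.002, -0.001, -0.0, 0.002, -0.001], 'effort': [0.001, -54.438, -36.237, -0.0, 0.003, -0.0], 'ee_pos': [216.016, -505.572, 230.76], 'tool_rot': [[0.92, 0.393, -0.0], [0.393, -0.92, 0.001], [0.0, -0.001, -1.0]], 'contact_force': [0.247, -0.403, -0.092], 'torque': [-0.028, 0.053, 0.01], 'grip_width': 85.123}
```

```bash
python3 -c "
import cv2,numpy as np
a=[cv2.resize(cv2.imread('pics/%s0.png'%n),(400,300)) for n in('top','scene')]
cv2.imwrite('pics/both.png',np.hstack(a))"
```

```text
(no output)
```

View pics/top0.png

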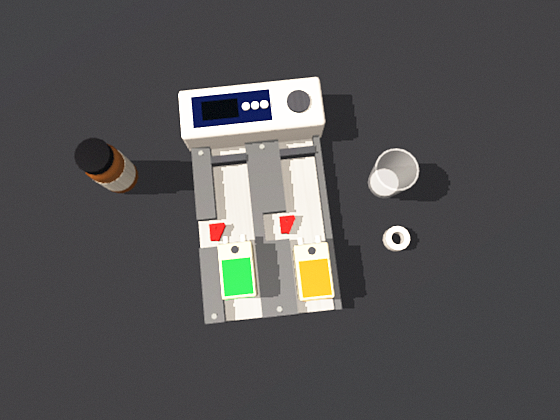

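View pics/scene0.png

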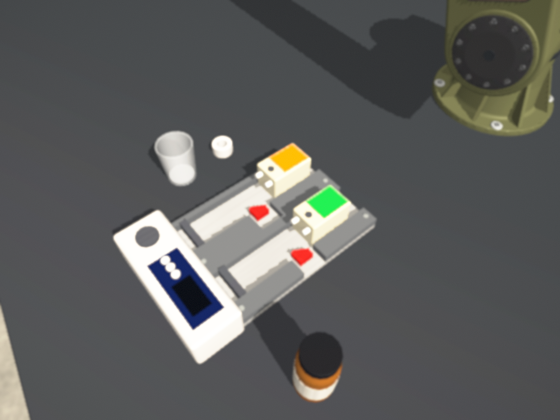

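```bash
python3 - <<'E'
from h import *
R={}
for n in('top','scene'):
    d=grab_frame(n); im=d['frame']
    for k,lo,hi,z in(('g',(45,90,50),(85,255,255),63),('o',(15,170,120),(30,255,255),63),('r',(0,140,80),(6,255,255),22)):
        for b in blobs(im,lo,hi,150):
            p=cv2.boxPoints(b[2]); print(n,k,b[0][4],b[1],'ctr',ray(d,b[1],z)[:2].round(1),'rect',[ray(d,q,z)[:2].round(0).tolist() for q in p])
    if n=='top':
        for nm,px,z in(('boxNearL',(187,147),68),('boxNearR',(326,135),68),('boxFarL',(180,91),68),('boxFarR',(320,79),68),('wallNearL',(206,323),24),('wallNearR',(340,308),24),('wallFarL',(193,150),24),('screwL',(213.5,316.5),24),('screwM',(279.5,309.5),24),('screwFarL',(200.5,153),24),('screwFarM',(262,146),24)):
            print(nm,ray(d,px,z).round(1))
    s=im[205:335,180:350] if n=='top' else im[130:330,180:390]
    R[n]=cv2.resize(s,None,fx=4 if n=='top' else 3,fy=4 if n=='top' else 3,interpolation=cv2.INTER_CUBIC)
    cv2.imwrite(f'pics/c_{n}.png',R[n])
E
```

```text
top g 1036 [237.0, 276.4] ctr [505.   82.8] rect [[528.0, 107.0], [533.0, 66.0], [482.0, 59.0], [477.0, 100.0]]
top o 1007 [314.8, 277.6] ctr [505.3 -28.5] rect [[528.0, -5.0], [533.0, -46.0], [483.0, -52.0], [478.0, -12.0]]
top r 207 [286.1, 223.4] ctr [589.4  12.5] rect [[601.0, 22.0], [601.0, 0.0], [575.0, 0.0], [574.0, 22.0]]
top r 218 [216.1, 230.9] ctr [575.7 121.1] rect [[588.0, 133.0], [588.0, 109.0], [562.0, 108.0], [561.0, 132.0]]
boxNearL [695.6 163.7  68. ]
boxNearR [717.7 -44.7  68. ]
boxFarL [785.3 179.2  68. ]
boxFarR [808.2 -35.8  68. ]
wallNearL [436.6 130.3  24. ]
wallNearR [462.2 -69.7  24. ]
wallFarL [705.6 163.3  24. ]
screwL [446.2 119.5  24. ]
screwM [458.3  20.9  24. ]
screwFarL [700.8 151.   24. ]
screwFarM [714.   52.8  24. ]
scene g 709 [326.5, 201.3] ctr [505.4  81.2] rect [[532.0, 63.0], [473.0, 54.0], [478.0, 99.0], [535.0, 106.0]]
scene o 480 [288.0, 157.5] ctr [506.3 -29.7] rect [[531.0, -47.0], [473.0, -56.0], [480.0, -14.0], [536.0, -6.0]]
scene r 189 [258.6, 211.5] ctr [592.8  15.4] rect [[605.0, 2.0], [577.0, -3.0], [579.0, 26.0], [606.0, 30.0]]
scene r 226 [301.3, 255.3] ctr [579.  122.8] rect [[592.0, 109.0], [564.0, 105.0], [564.0, 133.0], [592.0, 136.0]]
```

View pics/c_top.png

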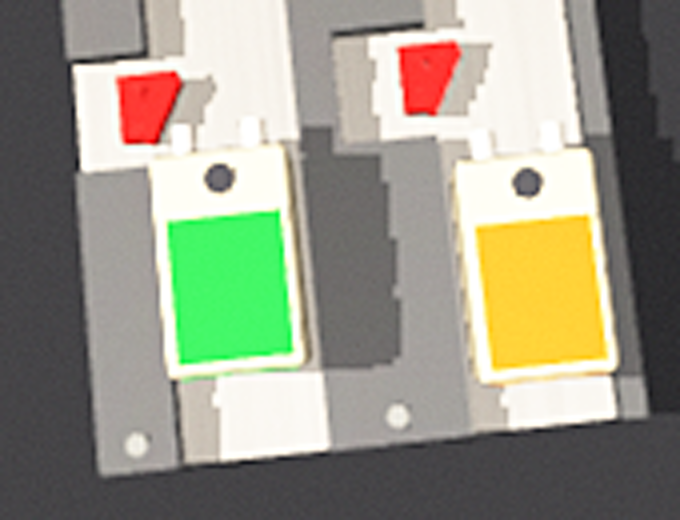

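Call:
step_arm(
  rows=[0, 0, 0, 0, 0, 0.14, 255, 0, 0, 0, 0, 0, 0.14, 255, 1.84, -3.42, 0, 0, 0, 0, 255, 1.84, -3.42, 0, 0, 0, 0, 255, 1.84, -3.42, 0, 0, 0, 0, 255, 1.84, -3.42, 0, 0, 0, 0, 255, 1.84, -3.42, 0, 0, 0, 0, 255, 1.84, -3.42, 0, 0, 0, 0, 255, 1.84, -3.42, 0, 0, 0, 0, 255, 1.84, -3.42, 0, 0, 0, 0, 255],
  grip_force=40,
)

```text
t: 1.45
ee_pos: [328.6, -214.9, 231.3]
tool_rot: [[0.992, 0.123, 0.0], [0.123, -0.992, -0.0], [0.0, 0.0, -1.0]]
contact_force: [0.4, -0.3, 0.6]
grip_width: 0.4
```

Call:
step_arm(
  rows=[1.84, -3.42, 0, 0, 0, 0, 255, 1.84, -3.42, 0, 0, 0, 0, 255, 1.84, -3.42, 0, 0, 0, 0, 255, 1.84, -3.42, 0, 0, 0, 0, 255, 1.84, -3.42, 0, 0, 0, 0, 255, 1.84, -3.42, 0, 0, 0, 0, 255, 1.84, -3.42, 0, 0, 0, 0, 255, 1.84, -3.42, 0, 0, 0, 0, 255, 0, 0, 0, 0, 0, 0, 255, 0, 0, 0, 0, 0, 0, 255],
)

```text
t: 2.7
ee_pos: [440.4, 73.3, 231.1]
tool_rot: [[0.992, 0.124, -0.0], [0.124, -0.992, -0.0], [-0.0, 0.0, -1.0]]
contact_force: [0.7, -0.4, -0.0]
grip_width: -0.1
```

Call:
step_arm(
  rows=[-0.3, 0, 3.0, 0, 0, 0, 255, 0, 0, 3.0, 0, 0, 0, 255, 0, 0, 3.0, 0, 0, 0, 255, 0, 0, 3.0, 0, 0, 0, 255, 0, 0, 2.5, 0, 0, 0, 255, 0, 0, 2.0, 0, 0, 0, 255, 0, 0, 1.5, 0, 0, 0, 255, 0, 0, 1.0, 0, 0, 0, 255, 0, 0, 0.7, 0, 0, 0, 255, 0, 0, 0, 0, 0, 0, 255],
)

```text
t: 3.95
ee_pos: [437.6, 73.2, 34.2]
tool_rot: [[0.992, 0.123, -0.0], [0.123, -0.992, -0.0], [-0.0, -0.0, -1.0]]
contact_force: [0.5, -0.0, 0.9]
grip_width: -0.0
```

```bash
python3 - <<'E'
from h import *
a=[]
for n in('scene','wrist'):
    im=grab_frame(n)['frame']
    a.append(cv2.resize(im[120:330,180:460],(400,300)) if n=='scene' else cv2.resize(im,(400,300)))
cv2.imwrite('pics/d1.png',np.hstack(a))
print(get_obs()['ee_pos'])
E
```

```text
[437.93676803  73.26292063  34.63791129]
```

View pics/d1.png

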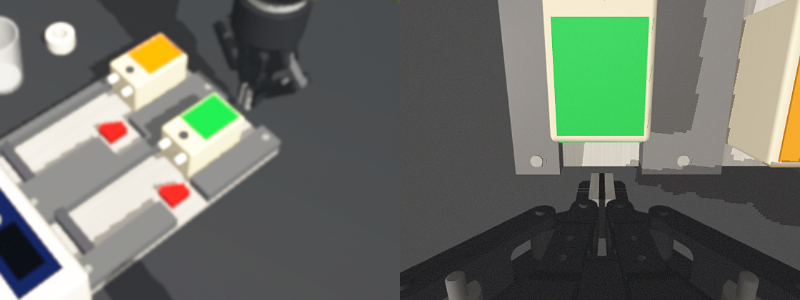

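Call:
step_arm(
  rows=[0.8, 0, 0, 0, 0, 0, 255, 0.8, 0, 0, 0, 0, 0, 255, 0.5, 0, 0, 0, 0, 0, 255, 0.5, 0, 0, 0, 0, 0, 255, 0.5, 0, 0, 0, 0, 0, 255, 0.5, 0, 0, 0, 0, 0, 255, 0.5, 0, 0, 0, 0, 0, 255, 0.5, 0, 0, 0, 0, 0, 255, 0.5, 0, 0, 0, 0, 0, 255, 0.5, 0, 0, 0, 0, 0, 255],
)

```text
t: 5.3
ee_pos: [491.8, 79.8, 34.1]
tool_rot: [[0.992, 0.123, -0.005], [0.123, -0.992, -0.001], [-0.005, 0.0, -1.0]]
contact_force: [-16.9, -4.7, 13.6]
grip_width: -0.4
```

```bash
cat > chk.py <<'E'
from h import *
import sys
a=[];o=get_obs();e=np.array(o['ee_pos']);u=np.array([.9922,.1247]);v=np.array([-.1247,.9922])
print('tcp s,t',u@e[:2],v@e[:2],e[2],'F',np.round(o['contact_force'],1),'t',o['t'])
d=grab_frame('top');s=grab_frame('scene');w=grab_frame('wrist')
for n,d_ in(('top',d),('scene',s)):
    for k,lo,hi,z in(('g',(45,90,50),(85,255,255),63),('o',(15,170,120),(30,255,255),63),('r',(0,140,80),(6,255,255),22)):
        for b in blobs(d_['frame'],lo,hi,60):
            p=ray(d_,b[1],z)[:2]; print(n,k,b[0][4],'dock',(u@p-599.7).round(1),(v@p+36.5).round(1))
if len(sys.argv)>1:
    cv2.imwrite('pics/'+sys.argv[1],np.hstack([cv2.resize(s['frame'][120:330,180:460],(400,300)),cv2.resize(w['frame'],(400,300))]))
E
python3 chk.py
```

```text
tcp s,t 497.9325553945889 17.88582540897761 34.14376837733561 F [-16.9  -4.7  13.6] t 5.3
top g 75 dock -36.1 54.1
top o 1031 dock -101.8 -54.6
top r 208 dock -13.2 -18.9
top r 174 dock -13.9 92.4
scene g 748 dock -58.6 53.3
scene o 476 dock -100.8 -56.3
scene r 192 dock -10.1 -15.9
scene r 225 dock -10.0 92.4
```

```bash
python3 chk.py d2.png | head -1
```

```text
tcp s,t 498.77933433631205 17.911962994616722 34.15646319590507 F [-6.1 -2.1  5.3] t 5.45
```

View pics/d2.png

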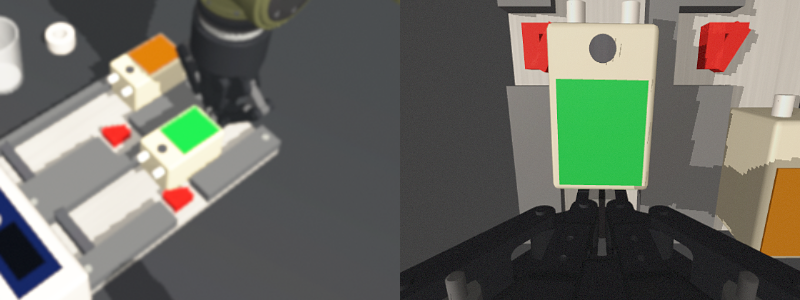

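Call:
step_arm(
  rows=[0.5, 0, 0, 0, 0, 0, 255, 0.5, 0, 0, 0, 0, 0, 255, 0.5, 0, 0, 0, 0, 0, 255, 0.5, 0, 0, 0, 0, 0, 255, 0.5, 0, 0, 0, 0, 0, 255, 0.5, 0, 0, 0, 0, 0, 255, 0.5, 0, 0, 0, 0, 0, 255, 0.5, 0, 0, 0, 0, 0, 255, 0.5, 0, 0, 0, 0, 0, 255, 0.5, 0, 0, 0, 0, 0, 255],
)

```text
t: 6.85
ee_pos: [542.3, 85.9, 34.1]
tool_rot: [[0.992, 0.123, -0.002], [0.123, -0.992, -0.001], [-0.002, 0.0, -1.0]]
contact_force: [-8.4, -5.1, 4.1]
grip_width: 0.3
```

```bash
python3 chk.py
```

```text
tcp s,t 548.8104289951677 17.643095845591233 34.06491065625045 F [-8.4 -5.1  4.1] t 6.85
top o 1008 dock -101.9 -54.8
top r 152 dock -12.6 -19.3
scene g 789 dock -7.5 51.9
scene o 145 dock -88.7 -65.3
scene r 202 dock -9.9 -14.7
scene r 224 dock -10.2 93.9
```

Call:
step_arm(
  rows=[0.5, 0, 0, 0, 0, 0, 255, 0.5, 0, 0, 0, 0, 0, 255, 0.5, 0, 0, 0, 0, 0, 255, 0.5, 0, 0, 0, 0, 0, 255, 0.5, 0, 0, 0, 0, 0, 255, 0.5, 0, 0, 0, 0, 0, 255, 0.5, 0, 0, 0, 0, 0, 255, 0.5, 0, 0, 0, 0, 0, 255, 0.4, 0, 0, 0, 0, 0, 255, 0.2, 0, 0, 0, 0, 0, 255],
)

```text
t: 8.25
ee_pos: [588.6, 92.2, 34.1]
tool_rot: [[0.992, 0.124, -0.0], [0.124, -0.992, 0.0], [-0.0, -0.0, -1.0]]
contact_force: [-2.4, 0.1, -1.3]
grip_width: 0.4
```

```bash
python3 chk.py d3.png
```

```text
tcp s,t 595.4656847957322 18.039610199771758 34.10313301517321 F [-2.4  0.1 -1.3] t 8.25
top o 739 dock -100.0 -56.3
top r 201 dock -13.0 -24.6
scene g 838 dock 38.9 53.8
scene r 167 dock -8.2 -22.5
scene r 223 dock -9.9 85.9
```

View pics/d3.png

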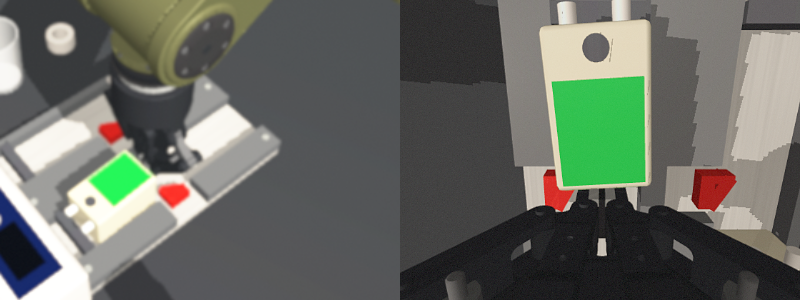

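Call:
step_arm(
  rows=[-0.5, 0, 0, 0, 0, 0, 255, -1.0, 0, 0, 0, 0, 0, 255, -1.5, 0, 0, 0, 0, 0, 255, -1.0, 0, -1.0, 0, 0, 0, 255, 0, 0, -3.0, 0, 0, 0, 255, 0, 0, -4.0, 0, 0, 0, 255, -2.5, 0, -4.0, 0, 0, 0, 255, -4.0, 0, -3.0, 0, 0, 0, 255, -4.0, 0, -1.0, 0, 0, 0, 255, 0, 0, 0, 0, 0, 0, 255],
)

```text
t: 9.65
ee_pos: [443.2, 74.0, 196.1]
tool_rot: [[0.992, 0.124, 0.003], [0.124, -0.992, 0.0], [0.003, 0.0, -1.0]]
contact_force: [-0.4, 0.1, 0.9]
grip_width: 0.0
```

Call:
step_arm(
  rows=[0, 3.5, 0, 0, 0, 0, 255, 0, 3.5, 0, 0, 0, 0, 255, 0, 3.5, 0, 0, 0, 0, 255, 0, 3.5, 0, 0, 0, 0, 255, 0, 3.5, 0, 0, 0, 0, 255, 0, 3.5, 0, 0, 0, 0, 255, 0, 3.5, 0, 0, 0, 0, 255, 0, 3.5, 0, 0, 0, 0, 255, 0, 0, 0, 0, 0, 0, 255, 0, 0, 0, 0, 0, 0, 255],
)

```text
t: 10.9
ee_pos: [479.2, -203.4, 194.2]
tool_rot: [[0.992, 0.123, -0.0], [0.123, -0.992, 0.0], [-0.0, -0.0, -1.0]]
contact_force: [0.9, -0.2, 0.1]
grip_width: 0.2
```

```bash
python3 chk.py; python3 - <<'E'
from h import *
d=shot('top','e.png')
cv2.imwrite('pics/e_c.png',cv2.resize(d['frame'][70:340,160:360],None,fx=2.2,fy=2.2,interpolation=cv2.INTER_CUBIC))
b=max(blobs(d['frame'],(45,90,50),(85,255,255)),key=lambda b:b[0][4])
print([ray(d,q,63)[:2].round(0).tolist() for q in cv2.boxPoints(b[2])])
E
```

```text
tcp s,t 450.1377228912663 -261.61106479855164 194.1724014851201 F [ 0.9 -0.2  0.1] t 10.9
top g 947 dock 38.7 55.4
top o 1008 dock -102.0 -54.8
top r 206 dock -13.3 -24.6
top r 219 dock -13.3 84.9
scene g 873 dock 39.4 53.8
scene o 482 dock -101.1 -56.1
scene r 189 dock -9.6 -22.1
scene r 227 dock -9.9 86.1
[[653.0, 124.0], [661.0, 82.0], [610.0, 73.0], [602.0, 114.0]]
```

View pics/e_c.png

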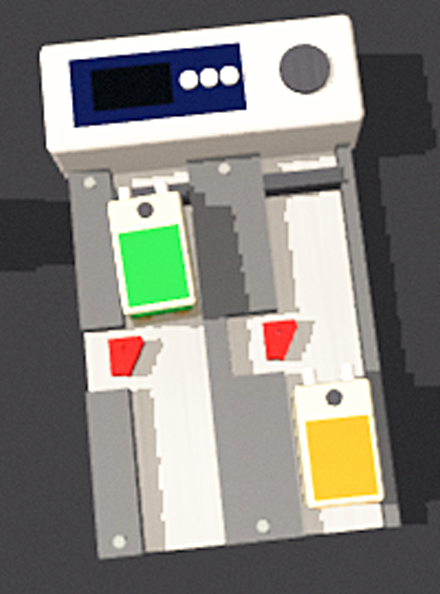

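```bash
python3 -c "
from station import *
print(hand_in())"
```

```text
the job is handed in; nothing more can be done
None
```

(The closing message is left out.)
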